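# Stock the spice drawer and latch it

### The arm

A 6-joint arm with a two-finger parallel gripper is mounted at the origin on the work surface. World frame = base frame: x ahead of the robot, y to its left, z up, the work surface at z = 0. Lengths are in m, angles in rad, forces in N, time in s.
With the tool pointing down it reaches from about 0.35 to 0.775 m from the base axis. Payload 5.5 kg.
Tool frame: the origin (TCP) lies at the very end of the fingers, on their centre line; the grasp point (between the pads) lies 19 mm behind it; z points along the fingers, y is the direction in which the jaws open and shut (so a half turn about z gives the same grasp; the last joint's range is limited). The gripper opens to 85 mm and grips with 20 to 120 N. Pads are 22 mm wide; open, the fingers measure 114 mm over their backs; the gripper's body (76 mm by 85 mm) begins 54 mm behind the grasp point. The pads swing forward as they close: fully open they stand 13 mm farther back than shut.
Start: joints at [-1.39, 0.313, 0.046, 1.304, 0, 1.431], TCP at [0.181, -0.546, 0.231] pointing down, gripper open.
Joint ranges: [-2.76, 2.76], [-0.86, 1.69], [-1.03, 1.26], [-2.2, 2.34], [-1.47, 1.5], [-3.14, 3.14]. Speed limits (rad/s): [2.57, 2.57, 3.14, 3.14, 3.14, 3.14].

### API

Orientations are given as a unit quaternion [w, x, y, z].
In Python, from workcell import get_state, read_camera, hand_in, find_in, silhouettes gives the robot as it stands. The module is installed in compiled form; this text tells all that it offers.
- The arm moves only by the tool send_rows, never from a script. Its argument "deltas" is a list that holds one entry, the list of rows, each a list of 6 numbers: the shift along the world's x, y, z in cm, then the turn, a rotation vector about the world's x, y, z in degrees. In form: [[[dx, dy, dz, wx, wy, wz], ...]]. A call has 1 to 12 rows; each row is the pose to reach, as a shift and turn from the pose commanded when the call began; what a row does not reach only later rows make up. A row lasts 1/10 s, in which the tool goes at most 50 mm and 8.59 degrees, less where a joint would pass 70% of its speed; a pose out of reach is approached as far as the arm can. A call with a gripper value outside its range is refused whole. "jaw" is the opening, from -1 (shut) to 1 (fully open), so that 0 is half open, set as the call begins (left out, the last holds). The fingers move at their own pace and stop on an object; "force" is the grip in N (left out, the last holds). Time passes only in rows, so rows that repeat a pose let the fingers close. It gives the time, the measured TCP pose, the force and the opening at its end, in the units of the state.
- get_state(): the state, without advancing time (a new reading comes with each control period).
- read_camera(name): name is "scene" or "top"; returns a dict with "img" (384x512x3 uint8, red, green, blue), "z_map" (384x512 float32, m along the optical axis (not along the pixel's ray), 0 where there is no reading), "vfov" (degrees; the focal length in pixels is half the picture's height over the tangent of half this angle, whatever the lens; pixels are square), "cx", "cy" (the principal point, pixels), "R" (3x3) and "t" (3): a world point X has camera coordinates R X + t. Camera axes: x right, y down, z forward; pixel columns grow to the right and rows downward; lengths in m; the calibration is good to about 2 mm. A picture is of the moment at which its call begins.
- hand_in(): hands the job in, once; it reports no verdict.
Trained networks look in a picture, given as the dict that the camera call returned (one of the last four; its "shot" number tells which), for a name from the list of things; names that differ only in an ending like _2 or _b are one class to them, and where a whole thing is asked for, a point or a joint stands for the part that bears it (a point fixed in the world has none). Each returns a list of dicts, best first, with "conf" (0 to 1); they miss things now and then, are a little off and sometimes report something else, mostly with a low value. They report only what shows in the picture. A call takes as long as a camera call. They do not tell look-alikes from the thing itself.
- find_in(picture, thing): "box" ([centre column, centre row, width, height] in pixels, round what is visible of it).
- silhouettes(picture, thing): "mask" (384x512 bool, what is visible of it) and "box" ([centre column, centre row, width, height] in pixels, round what is visible of it).
The state is a dict: "clock": time; "joint_pos": joint angles; "qvel": joint speeds; "tau": joint torques, N m; "tcp_pos": TCP position; "orientation": TCP orientation; "wrist_force": force on the tool from outside, world axes, zero at the start; "ft_torque": the same for the moment, N m; "finger_gap": finger opening in m.
Only numpy, scipy, OpenCV 4.12 (cv2) and the standard library are available. Lean on these libraries where they do the work, as an engineer would, in place of code of your own. Each camera call takes 0.05 s, during which the arm holds its last target.

### The job

Fold both flaps of the delivery carton right back, then stand every spice jar from the carton upright on the floor of the open drawer. When all of them are in, push the drawer fully home and only then swing the red latch all the way down over its front. Leave the other things on the counter where they are.

Things in the scene. Friction and masses are not known exactly. Their poses are not given: they have to be found in the camera images.
- unit: steel countertop drawer unit, 290 deep (x) x 380 wide (y) x 130 high, fixed. Origin: centre of its underside; -x points out of its front, which faces the robot. Front at x = -145 mm. The underside of its top is 118 mm up
- drawer (a joint): the unit's drawer, in m: 0 fully home (front against the unit), grows as it is pulled out towards -x of the unit; stays where it is left
- drawer_floor (a point): centre of the drawer's inner floor (22 mm above the counter), moving with the drawer; axes as the unit's. Inside 248 mm long in x (+-124) and 334 mm wide in y (+-167); side walls 64 mm above this floor, 6 mm thick. The front panel is 15 mm thick, its inner face 124 mm to -x, its top 97 mm above this floor
- drawer_handle (a point): middle of the drawer's dark bar handle, a horizontal bar 120 mm long along the unit's y, 35 mm off the drawer front, 92 mm above the counter
- latch (a joint): the red-tipped hold-down latch arm on the unit's top front edge, in rad: 0 down (arm level, pointing out over the drawer front, its dark nose hanging before the front), about 1.57 standing upright; stiff hinge, stays where it is left
- latch_hinge (a point): pivot of the latch arm, on the unit's top (144 mm above the counter), 140 mm to -y of its centre line; the hinge axis runs along the unit's y
- latch_tip (a point): free end of the latch arm, 100 mm from the pivot; the arm is 24 mm wide and 14 mm thick at its red grip (last 40 mm), this point on its centre line
- carton: cardboard delivery carton, 238 (x) x 228 (y) x 80 high, walls and floor 4 mm, stuck to the counter. Origin: centre of its underside. Two flaps are hinged along its left (+y) and right (-y) rims
- flap_left (a joint): flap on the carton's +y rim, 232 x 60 x 3 mm, in rad: 0 closed (level, pointing inwards), 1.57 upright, 3.14 folded right back level outwards; creased, stays where it is left
- flap_right (a joint): the same on the carton's -y rim
- flap_left_hinge (a point): middle of the left flap's hinge line, on the rim; the frame turns with the flap, which reaches 60 mm from here
- flap_right_hinge (a point): middle of the right flap's hinge line, on the rim; the frame turns with the flap, which reaches 60 mm from here
- jar0: spice jar with a red lid, a plain cylinder 60 mm across and 70 high, 0.2 kg; origin: centre of its base, z up through the lid. May be absent (None)
- jar1: spice jar with a green lid, a plain cylinder 60 mm across and 70 high, 0.2 kg; origin: centre of its base, z up through the lid. May be absent (None)
- jar2: spice jar with a yellow lid, a plain cylinder 60 mm across and 70 high, 0.2 kg; origin: centre of its base, z up through the lid. May be absent (None)
- jar3: spice jar with a blue lid, a plain cylinder 60 mm across and 70 high, 0.2 kg; origin: centre of its base, z up through the lid. May be absent (None)
- pans_tall: bystander: tall stack of foil pans, 132 mm across, 144 high; origin: centre of its underside
- pans_short: bystander: short stack of foil pans, 116 mm across, 72 high; origin: centre of its underside
- paper_roll: bystander: upright white paper roll, 116 mm across, 190 high; origin: centre of its underside
- mug: bystander: white mug, 72 mm across, 85 high; origin: centre of its underside
- shaker: bystander: white salt shaker, 42 mm across, 90 high; origin: centre of its underside
- tray_lids: bystander: flat stack of white tray lids, 150 x 110 x 20 mm; origin: centre of its underside
There are look-alikes about, which are no part of the job. What is shaped like the jar1 but pink is not meant. What is shaped like the jar2 but pink is not meant.

How it is judged:
On the way, in this order (a step that is already met when the one before it is completed fails the run):
1. both carton flaps are folded back (beyond 2.1 rad) (value of joint each of flap_left, flap_right above 2.1 rad), for 0.2 s.
2. every jar stands upright on the drawer's floor, the drawer still open by 90 mm or more (x of jar0 in the frame of drawer_floor between -0.11 and 0.11 m and y of jar0 in the frame of drawer_floor between -0.15 and 0.15 m and z of jar0 in the frame of drawer_floor between -0.01 and 0.012 m and angle between each of jar0, jar1, jar2, jar3's own z axis and vertical below 0.2 rad and x of jar1 in the frame of drawer_floor between -0.11 and 0.11 m and y of jar1 in the frame of drawer_floor between -0.15 and 0.15 m and z of jar1 in the frame of drawer_floor between -0.01 and 0.012 m and x of jar2 in the frame of drawer_floor between -0.11 and 0.11 m and y of jar2 in the frame of drawer_floor between -0.15 and 0.15 m and z of jar2 in the frame of drawer_floor between -0.01 and 0.012 m and x of jar3 in the frame of drawer_floor between -0.11 and 0.11 m and y of jar3 in the frame of drawer_floor between -0.15 and 0.15 m and z of jar3 in the frame of drawer_floor between -0.01 and 0.012 m and value of joint drawer above 0.09 m), for 0.2 s.
3. the drawer is fully home (within 5 mm), the latch still up (value of joint drawer below 0.005 m and value of joint latch above 0.6 rad), for 0.2 s.
4. the latch is down (below 0.12 rad) over the shut drawer (value of joint drawer below 0.005 m and value of joint latch below 0.12 rad), for 0.2 s.
At the end, for the whole second after the job is handed in: every present jar stands upright (within 0.2 rad), at rest on the floor of the drawer; the drawer is within 5 mm of fully home; the latch is below 0.12 rad; both carton flaps are still folded back (beyond 1.8 rad) (all of step 4 and x of jar0 in the frame of drawer_floor between -0.11 and 0.11 m and y of jar0 in the frame of drawer_floor between -0.15 and 0.15 m and z of jar0 in the frame of drawer_floor between -0.01 and 0.012 m and angle between each of jar0, jar1, jar2, jar3's own z axis and vertical below 0.2 rad and x of jar1 in the frame of drawer_floor between -0.11 and 0.11 m and y of jar1 in the frame of drawer_floor between -0.15 and 0.15 m and z of jar1 in the frame of drawer_floor between -0.01 and 0.012 m and x of jar2 in the frame of drawer_floor between -0.11 and 0.11 m and y of jar2 in the frame of drawer_floor between -0.15 and 0.15 m and z of jar2 in the frame of drawer_floor between -0.01 and 0.012 m and x of jar3 in the frame of drawer_floor between -0.11 and 0.11 m and y of jar3 in the frame of drawer_floor between -0.15 and 0.15 m and z of jar3 in the frame of drawer_floor between -0.01 and 0.012 m and value of joint each of flap_left, flap_right above 1.8 rad and linear speed of each of jar0, jar1, jar2, jar3 below 0.03 m/s); the robot touches nothing.
It fails at once if the latch is swung down (below 0.4 rad) while the drawer is open by more than 20 mm (value of joint latch below 0.4 rad and value of joint drawer above 0.02 m).
It fails at once if a bystander is shoved more than 50 mm (distance of any of pans_tall, pans_short, paper_roll, mug, shaker, tray_lids from where it was at the start of the episode above 0.05 m).
Of jar0, jar1, jar2, jar3 only 3 to 4 are there at a start; the rules pass over those that are not, and their reading is None.
At some moment in a run one of jar0, jar1, jar2, jar3 may be knocked a few centimetres aside while the robot is not near it.
It also fails if it takes over 210 s, if anything falls off the work surface, if the arm or the gripper's body presses on something with over 40 N, if the wrist force passes 120 N, or if a joint passes its speed limit or range.

## Working session

There is one attempt and no reset: what is moved stays moved. The work goes in short steps, Python scripts to look and compute and a tool call to move; the robot and the scene stay as the last step left them, time stands still between calls to the robot, and variables do not carry over. Pictures are saved under pics/ and viewed, and the job is handed in when it is done.

Besides the shell and the picture viewer there is one more tool, called after "Emit:" as name([rows], argument=value, ...), one row to a line, values as JSON. send_rows: Moves the arm, as the interface text tells. Its arguments: {"type":"object","properties":{"deltas":{"type":"array","items":{"type":"array","items":{"type":"array","items":{"type":"number"}}}},"jaw":{"type":"number"},"force":{"type":"number"}},"required":["deltas"]}

```bash
mkdir -p pics
cat > h.py <<'E'
import numpy as np, cv2
from workcell import get_state, read_camera, hand_in, find_in, silhouettes
def f(p): return p["img"].shape[0]/2/np.tan(np.radians(p["vfov"])/2)
def cloud(p):
    z=p["z_map"]; h,w=z.shape; F=f(p)
    u,v=np.meshgrid(np.arange(w),np.arange(h))
    C=np.stack([(u-p["cx"])*z/F,(v-p["cy"])*z/F,z],-1)
    X=(C-p["t"])@p["R"]
    X[z<=0]=np.nan
    return X
def proj(p,X):
    c=np.asarray(X)@p["R"].T+p["t"]; return np.stack([f(p)*c[...,0]/c[...,2]+p["cx"],f(p)*c[...,1]/c[...,2]+p["cy"]],-1)
def save(p,name,k=1.5):
    cv2.imwrite(f"pics/{name}.png",cv2.resize(p["img"][:,:,::-1],None,fx=k,fy=k))
E
python3 - <<'E'
from h import *
s=get_state(); print({k:np.round(v,3) for k,v in s.items()})
for n in("scene","top"):
    p=read_camera(n); save(p,n+"0"); print(n,p["vfov"],p["cx"],p["cy"],p["R"].round(3),p["t"].round(3))
    X=cloud(p)
    for t in["unit","drawer","latch","carton","flap_left","flap_right","jar0","jar1","jar2","jar3","pans_tall","pans_short","paper_roll","mug","shaker","tray_lids"]:
        for d in silhouettes(p,t)[:3]:
            P=X[d["mask"]];P=P[~np.isnan(P[:,0])]
            if len(P): print(t,round(d["conf"],2),np.round(d["box"]),"med",np.median(P,0).round(3),"lo",np.percentile(P,2,0).round(3),"hi",np.percentile(P,98,0).round(3))
E
```

```text
{'clock': np.float64(0.0), 'joint_pos': array([-1.39 ,  0.314,  0.045,  1.304, -0.   ,  1.431]), 'qvel': array([ 0.001, -0.001,  0.   , -0.001,  0.   ,  0.001]), 'tau': array([-0.0000e+00, -4.8062e+01,  2.9854e+01,  1.9000e-02, -0.0000e+00,
       -0.0000e+00]), 'tcp_pos': array([ 0.181, -0.545,  0.23 ]), 'orientation': array([-0.001,  0.987,  0.16 , -0.   ]), 'wrist_force': array([-0.377, -0.149, -0.943]), 'ft_torque': array([ 0.002, -0.019, -0.007]), 'finger_gap': np.float64(0.085)}
scene 43.162528378508284 252.63115095639802 196.73947434268754 [[ 0.597  0.802 -0.009]
 [ 0.566 -0.43  -0.704]
 [-0.568  0.415 -0.71 ]] [-0.343 -0.217  2.006]
unit 0.96 [332. 215. 172. 150.] med [0.751 0.188 0.128] lo [0.474 0.038 0.009] hi [0.907 0.409 0.139]
drawer 0.59 [290. 183.  98.  82.] med [0.487 0.221 0.064] lo [0.436 0.048 0.019] hi [0.59  0.399 0.124]
latch 0.66 [291. 190.  11.  24.] med [0.658 0.083 0.202] lo [0.629 0.075 0.155] hi [0.668 0.098 0.252]
carton 0.85 [157. 244.  99.  95.] med [ 0.466 -0.303  0.05 ] lo [ 0.344 -0.427  0.001] hi [ 0.587 -0.2    0.131]
carton 0.56 [180. 218.  44.  
[... 5634 characters left out ...]
6  0.022] hi [0.646 0.562 0.08 ]
paper_roll 0.74 [ 92. 205.  59.  36.] med [0.442 0.57  0.187] lo [0.391 0.536 0.01 ] hi [0.495 0.644 0.196]
mug 0.63 [372. 256.  35.  19.] med [ 0.285 -0.399  0.037] lo [ 0.254 -0.441 -0.003] hi [ 0.322 -0.328  0.088]
shaker 0.7 [272. 227.  13.  15.] med [ 0.374 -0.028  0.089] lo [ 0.354 -0.053 -0.003] hi [ 0.394 -0.01   0.095]
tray_lids 0.91 [140. 240.  35.  44.] med [0.327 0.454 0.02 ] lo [0.254 0.402 0.001] hi [0.402 0.509 0.027]
tray_lids 0.67 [370. 191.  22.  20.] med [ 0.509 -0.363  0.072] lo [ 0.485 -0.395  0.004] hi [ 0.539 -0.339  0.08 ]
tray_lids 0.6 [384. 204.   8.  66.] med [ 0.459 -0.409  0.112] lo [ 0.353 -0.431  0.082] hi [ 0.57  -0.39   0.135]
```

View pics/scene0.png

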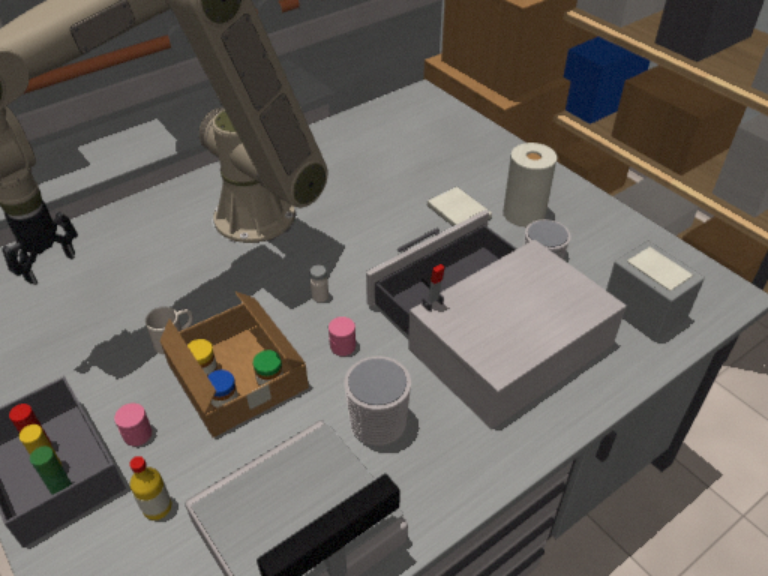

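View pics/top0.png

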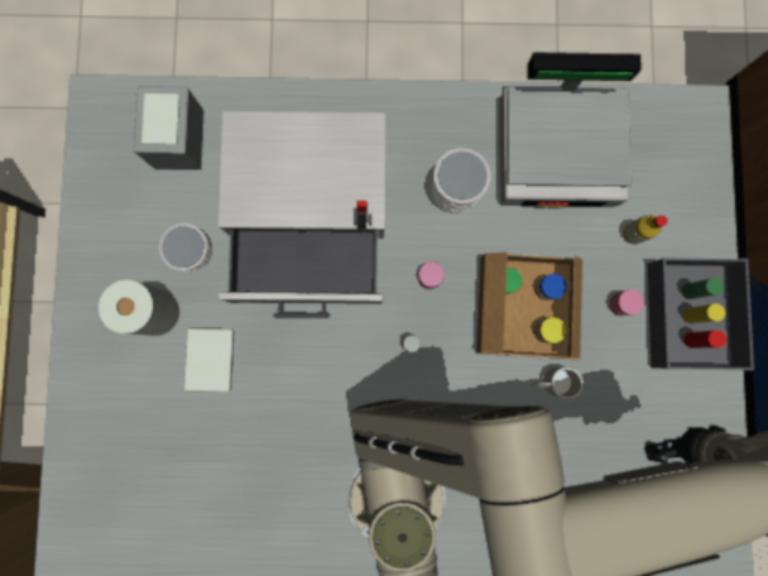

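Run:
```python
from h import *
p=read_camera("top"); c=p["img"][165:245,310:430]; cv2.imwrite("pics/topc.png",cv2.resize(c[:,:,::-1],None,fx=6,fy=6,interpolation=2))
p=read_camera("top"); c=p["img"][90:220,140:270]; cv2.imwrite("pics/topd.png",cv2.resize(c[:,:,::-1],None,fx=4.6,fy=4.6,interpolation=2))
X=cloud(p)
# flaps profile: y vs z of points near x .46
for lo,hi in((-.45,-.37),(-.26,-.17)):
    m=(X[...,2]>.06)&(X[...,1]>lo)&(X[...,1]<hi)&(X[...,0]>.33)&(X[...,0]<.62)
    P=X[m]; 
    for z in np.arange(.06,.15,.01):
        q=P[(P[:,2]>=z)&(P[:,2]<z+.01)]
        if len(q):print(round(z,2),len(q),q.mean(0).round(3),q[:,0].min().round(3),q[:,0].max().round(3))
```

```text
0.06 28 [ 0.482 -0.385  0.068] 0.344 0.579
0.07 182 [ 0.468 -0.384  0.075] 0.344 0.581
0.08 70 [ 0.463 -0.414  0.084] 0.344 0.58
0.09 63 [ 0.457 -0.419  0.095] 0.348 0.575
0.1 66 [ 0.459 -0.413  0.105] 0.348 0.577
0.11 56 [ 0.457 -0.406  0.115] 0.354 0.565
0.12 87 [ 0.473 -0.399  0.126] 0.347 0.577
0.13 56 [ 0.455 -0.394  0.132] 0.347 0.576
0.06 36 [ 0.471 -0.204  0.065] 0.352 0.588
0.07 64 [ 0.488 -0.23   0.075] 0.352 0.589
0.08 164 [ 0.468 -0.204  0.086] 0.352 0.585
0.09 214 [ 0.468 -0.209  0.095] 0.355 0.587
0.1 203 [ 0.468 -0.219  0.105] 0.356 0.585
0.11 220 [ 0.471 -0.228  0.115] 0.356 0.584
0.12 171 [ 0.466 -0.235  0.124] 0.356 0.586
0.13 7 [ 0.49  -0.239  0.131] 0.359 0.578
```

View pics/topc.png

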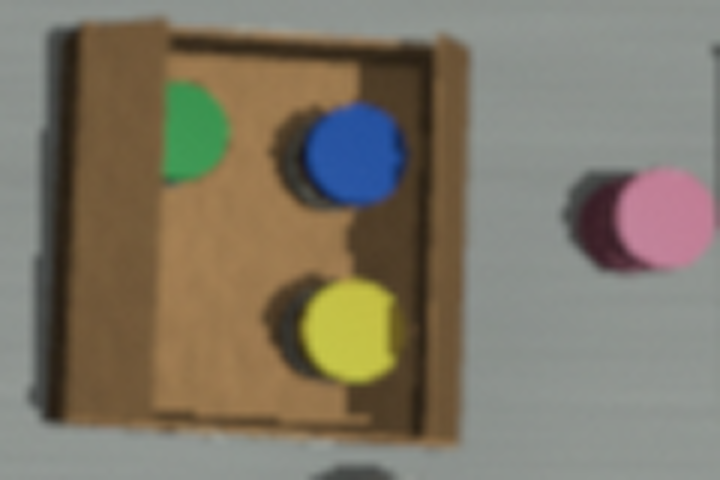

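View pics/topd.png

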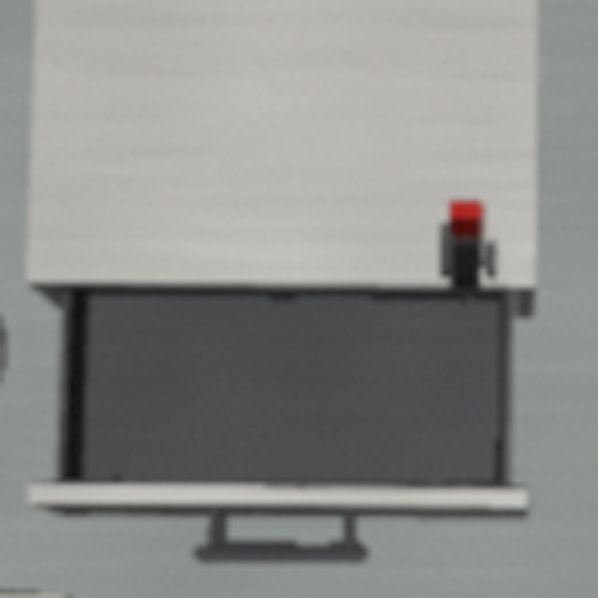

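Run:
```python
from h import *
for n in ("top","scene"):
    p=read_camera(n);X=cloud(p);h=cv2.cvtColor(p["img"],cv2.COLOR_RGB2HSV)
    for nm,(a,b) in dict(red=(0,6),yellow=(22,32),green=(45,80),blue=(105,125)).items():
        m=(h[...,0]>=a)&(h[...,0]<=b)&(h[...,1]>150)&(X[...,2]>.063)&(X[...,2]<.09)&(X[...,0]>.34)&(X[...,0]<.6)&(X[...,1]>-.44)&(X[...,1]<-.18)
        q=X[m]
        if len(q)>5: print(n,nm,len(q),q.min(0).round(3),q.max(0).round(3),((np.percentile(q,2,0)+np.percentile(q,98,0))/2).round(3))
    # drawer
    if n=="top":
        m=(X[...,2]>.1)&(X[...,2]<.128)&(X[...,0]>.4)&(X[...,0]<.5)&(X[...,1]>.02)&(X[...,1]<.45)
        q=X[m];print("front panel",q.min(0),q.max(0),np.median(q,0)); print(np.polyfit(q[:,1],q[:,0],1))
        m=(X[...,2]>.115)&(X[...,2]<.145)&(X[...,0]>.55)&(X[...,1]>.0)&(X[...,1]<.45); q=X[m];q=q[:,:2].astype(np.float32);print("unit",cv2.minAreaRect(q))
        m=(X[...,2]>.06)&(X[...,2]<.11)&(X[...,0]>.36)&(X[...,0]<.432)&(X[...,1]>.02)&(X[...,1]<.45);q=X[m];print("handle",q.min(0),q.max(0),np.median(q,0))
        m=(X[...,2]>.145)&(X[...,2]<.27)&(X[...,0]>.55)&(X[...,0]<.75)&(X[...,1]>.0)&(X[...,1]<.45);q=X[m];print("latch",q.min(0),q.max(0),np.median(q,0))
        m=(X[...,2]>.05)&(X[...,2]<.078)&(X[...,0]>.33)&(X[...,0]<.6)&(X[...,1]>-.45)&(X[...,1]<-.18);
```

```text
top yellow 228 [ 0.382 -0.391  0.063] [ 0.438 -0.334  0.083] [ 0.408 -0.362  0.073]
top green 38 [ 0.511 -0.282  0.069] [ 0.548 -0.258  0.082] [ 0.528 -0.271  0.075]
top blue 204 [ 0.484 -0.392  0.064] [ 0.538 -0.336  0.084] [ 0.511 -0.364  0.074]
front panel [0.42972168 0.0393722  0.10004436] [0.485318   0.41361008 0.12784152] [0.47596175 0.22771824 0.11839685]
[-0.00882756  0.47699747]
unit ((0.7718879580497742, 0.22871309518814087), (0.2786365747451782, 0.3797810673713684), 0.431397020816803)
handle [0.42906525 0.16326287 0.08773728] [0.43077199 0.28475788 0.1041328 ] [0.42987062 0.22457109 0.09421523]
latch [0.62330153 0.04527457 0.14508548] [0.67058055 0.10656829 0.25586782] [0.65345682 0.0862849  0.19727375]
scene yellow 187 [ 0.374 -0.378  0.063] [ 0.441 -0.334  0.083] [ 0.409 -0.356  0.073]
scene green 219 [ 0.499 -0.289  0.064] [ 0.556 -0.235  0.086] [ 0.528 -0.262  0.073]
scene blue 208 [ 0.482 -0.386  0.063] [ 0.545 -0.338  0.084] [ 0.515 -0.362  0.073]
```

Emit:
send_rows([
  [[27,25,0,0,0,71.6],[27,25,0,0,0,71.6],[27,25,0,0,0,71.6],[27,25,0,0,0,71.6],[27,25,0,0,0,71.6],[27,25,0,0,0,71.6],[27,25,0,0,0,71.6],[27,25,0,0,0,71.6],[27,25,0,0,0,71.6],[27,25,0,0,0,71.6],[27,25,0,0,0,71.6]],
], jaw=-1)

```text
clock: 3.0
tcp_pos: [0.4512, -0.2958, 0.2313]
orientation: [0.0, 0.708, 0.706, -0.0]
wrist_force: [0.1, -1.0, -0.3]
finger_gap: 0.0001
```

Emit:
send_rows([
  [[0,0,-5,0,0,0],[0,0,-10,0,0,0],[0,0,-12.6,0,0,0],[0,2,-12.6,0,0,0],[0,4,-12.6,0,0,0],[0,6,-12.6,0,0,0],[0,8,-12.6,0,0,0],[0,10,-12.6,0,0,0],[0,12,-12.6,0,0,0],[0,14,-12.8,0,0,0],[0,14.5,-13,0,0,0],[0,14.5,-13,0,0,0]],
])

```text
clock: 4.2
tcp_pos: [0.4519, -0.1498, 0.1028]
orientation: [0.001, 0.707, 0.708, 0.0]
wrist_force: [0.8, -0.9, -0.1]
finger_gap: 0.0002
```

Emit:
send_rows([
  [[0,0,5,0,0,0],[0,-5,10,0,0,0],[0,-10,10,0,0,0],[0,-15,10,0,0,0],[0,-20,6,0,0,0],[0,-20,1,0,0,0],[0,-20,0.4,0,0,0],[0,-20,0.4,0,0,0]],
])

```text
clock: 5.0
tcp_pos: [0.4489, -0.3507, 0.1019]
orientation: [-0.003, 0.708, 0.706, -0.0]
wrist_force: [-0.7, 0.3, -0.4]
finger_gap: 0.0001
```

Emit:
send_rows([
  [[0,-2,0,0,0,0],[0,-4,0,0,0,0],[0,-6,0,0,0,0],[0,-8,0,0,0,0],[0,-10,0,0,0,0],[0,-11.5,-0.2,0,0,0],[0,-12.5,-0.4,0,0,0],[0,-12.5,-0.4,0,0,0],[0,-12.5,4,0,0,0],[0,-9,9,0,0,0],[0,-4,14,0,0,0],[-10,0,15,0,0,0]],
])

```text
clock: 6.2
tcp_pos: [0.4139, -0.3866, 0.24]
orientation: [0.004, 0.706, 0.709, 0.0]
wrist_force: [-0.7, -1.0, 0.6]
finger_gap: 0.0005
```

```bash
cat > jars.py <<'E'
from h import *
import sys
def look(tag,view="top",box=(.33,.6,-.46,-.17),zlo=.06,zhi=.09):
    p=read_camera(view);X=cloud(p);h=cv2.cvtColor(p["img"],cv2.COLOR_RGB2HSV)
    save(p,tag)
    for nm,(a,b) in dict(red=(0,6),yellow=(22,32),green=(45,80),blue=(105,125)).items():
        m=(h[...,0]>=a)&(h[...,0]<=b)&(h[...,1]>130)&(X[...,2]>zlo)&(X[...,2]<zhi)&(X[...,0]>box[0])&(X[...,0]<box[1])&(X[...,1]>box[2])&(X[...,1]<box[3])
        q=X[m]
        if len(q)>8: print(view,nm,len(q),np.percentile(q,2,0).round(3),np.percentile(q,98,0).round(3),((np.percentile(q,2,0)+np.percentile(q,98,0))/2).round(3))
    return p,X
E
python3 - <<'E'
from jars import *
p,X=look("t1"); look("s1","scene")
for lo,hi in((-.52,-.42),(-.21,-.12)):
    m=(X[...,2]>.03)&(X[...,1]>lo)&(X[...,1]<hi)&(X[...,0]>.38)&(X[...,0]<.56)
    q=X[m]
    for y in np.arange(lo,hi,.01):
        r=q[(q[:,1]>=y)&(q[:,1]<y+.01)]
        if len(r): print(round(y,2),len(r),np.median(r[:,2]).round(3))
E
```

```text
top yellow 225 [ 0.382 -0.391  0.064] [ 0.434 -0.335  0.08 ] [ 0.408 -0.363  0.072]
top green 193 [ 0.498 -0.285  0.063] [ 0.547 -0.233  0.081] [ 0.523 -0.259  0.072]
top blue 202 [ 0.485 -0.391  0.066] [ 0.538 -0.34   0.081] [ 0.512 -0.366  0.073]
scene yellow 245 [ 0.383 -0.391  0.063] [ 0.439 -0.336  0.082] [ 0.411 -0.363  0.072]
scene green 241 [ 0.498 -0.289  0.063] [ 0.554 -0.236  0.081] [ 0.526 -0.263  0.072]
scene blue 261 [ 0.487 -0.394  0.064] [ 0.541 -0.342  0.081] [ 0.514 -0.368  0.072]
-0.49 27 0.101
-0.48 53 0.098
-0.47 51 0.094
-0.46 67 0.091
-0.45 108 0.087
-0.44 176 0.085
-0.43 350 0.076
-0.21 51 0.08
-0.2 110 0.083
-0.19 147 0.087
-0.18 144 0.091
-0.17 117 0.095
-0.16 148 0.099
-0.15 105 0.102
-0.14 1 0.109
```

View pics/t1.png

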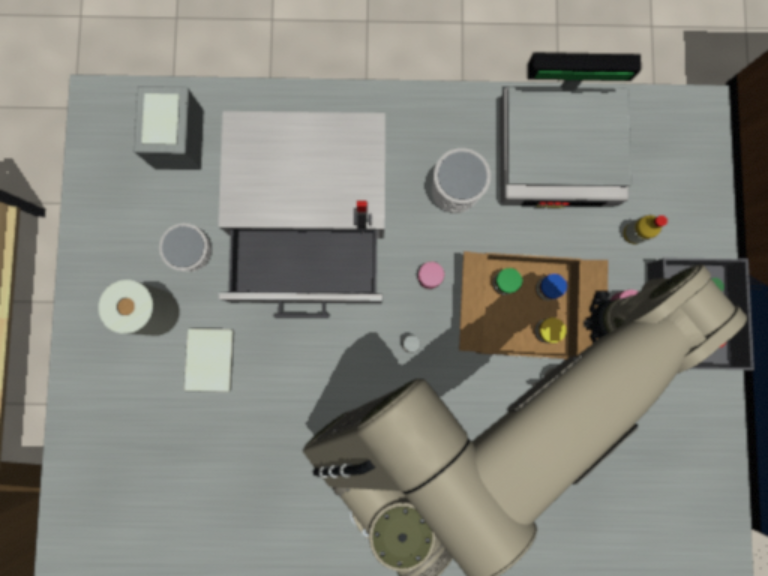

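View pics/s1.png

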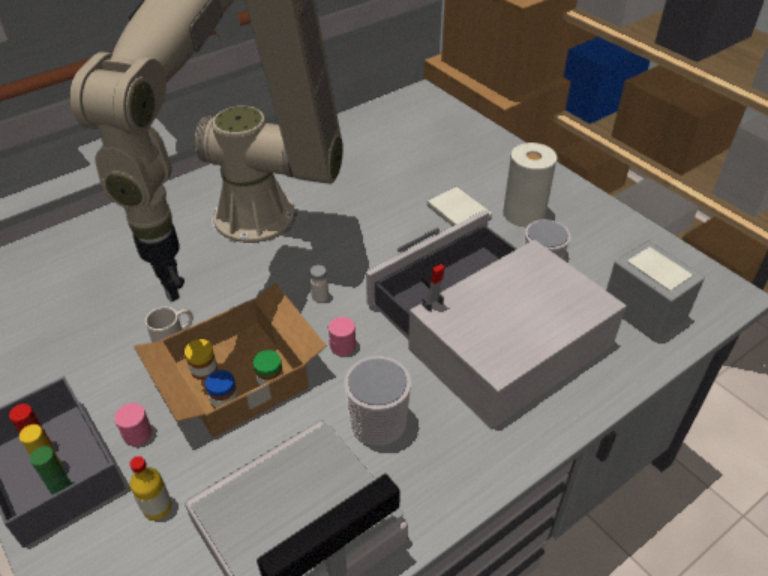

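Emit:
send_rows([
  [[0,0,0,0,0,0],[0,0,0,0,0,0],[0,0,0,0,0,0]],
], jaw=0.7)

```text
clock: 6.6
tcp_pos: [0.4108, -0.3876, 0.2352]
orientation: [-0.0, 0.707, 0.707, 0.0]
wrist_force: [0.5, 0.1, -0.8]
finger_gap: 0.0432
```

Emit:
send_rows([
  [[11.4,12.6,-8,0,0,0],[11.4,12.6,-8,0,0,0],[11.4,12.6,-8,0,0,0],[11.4,12.6,-8,0,0,0],[11.4,12.6,-8,0,0,0],[11.4,12.6,-12,0,0,0],[11.4,12.6,-16,0,0,0],[11.4,12.6,-19.7,0,0,0],[11.4,12.6,-19.7,0,0,0],[11.4,12.6,-19.7,0,0,0]],
])

```text
clock: 7.6
tcp_pos: [0.5239, -0.2617, 0.0386]
orientation: [-0.001, 0.707, 0.707, -0.0]
wrist_force: [0.1, 0.0, 0.3]
finger_gap: 0.0727
```

Emit:
send_rows([
  [[0,0,0,0,0,0],[0,0,0,0,0,0],[0,0,0,0,0,0],[0,0,0,0,0,0],[0,0,0,0,0,0],[0,0,0,0,0,0]],
], jaw=-1, force=40)

```text
clock: 8.2
tcp_pos: [0.5259, -0.2626, 0.0413]
orientation: [0.002, 0.707, 0.707, 0.0]
wrist_force: [0.4, -2.3, 6.6]
finger_gap: 0.0589
```

Emit:
send_rows([
  [[0,0,4,0,0,0],[0,0,9,0,0,0],[0,0,14,0,0,0],[0,3,18,0,0,0],[0.5,8,19,0,0,0],[1,13,19,0,0,0],[1,18,19,0,0,0],[2,23,19,0,0,0],[2,28,19,0,0,0],[2,33,19,0,0,0],[3,38,19,0,0,0],[3,43,19,0,0,0]],
])

```text
clock: 9.4
tcp_pos: [0.5545, 0.1677, 0.2292]
orientation: [0.0, 0.707, 0.707, 0.001]
wrist_force: [1.0, -0.2, -2.8]
finger_gap: 0.0589
```

```bash
python3 -c "
from h import *
s=get_state();print(s['tcp_pos'],s['joint_pos'],s['wrist_force'],s['finger_gap'])"
```

```text
[0.55454809 0.16765011 0.22919736] [1.55024499e-01 3.21173406e-01 5.20305641e-02 1.30037898e+00
 4.99554311e-05 1.72621139e+00] [ 0.98522827 -0.1948359  -2.83918028] 0.05890527074201286
```

Target y 0.33 (+16.2), down from 0.229 to 0.058 (−17.1).

Emit:
send_rows([
  [[0,5,0,0,0,0],[0,10,0,0,0,0],[0,15,0,0,0,0],[0,16.2,-1,0,0,0],[0,16.2,-5,0,0,0],[0,16.2,-9,0,0,0],[0,16.2,-13,0,0,0],[0,16.2,-15.5,0,0,0],[0,16.2,-16.8,0,0,0],[0,16.2,-17.1,0,0,0],[0,16.2,-17.1,0,0,0]],
])

```text
clock: 10.5
tcp_pos: [0.555, 0.3272, 0.059]
orientation: [0.0, 0.707, 0.707, 0.001]
wrist_force: [-0.3, -0.0, -2.5]
finger_gap: 0.059
```

Emit:
send_rows([
  [[0,0,-0.2,0,0,0],[0,0,-0.3,0,0,0],[0,0,-0.3,0,0,0]],
])

```text
clock: 10.8
tcp_pos: [0.5565, 0.3277, 0.0587]
orientation: [0.002, 0.707, 0.707, 0.002]
wrist_force: [-0.7, -2.2, 10.7]
finger_gap: 0.059
```

Emit:
send_rows([
  [[0,0,0,0,0,0],[0,0,0,0,0,0],[0,0,0,0,0,0],[0,0,0,0,0,0]],
], jaw=0.7)

```text
clock: 11.2
tcp_pos: [0.5547, 0.3276, 0.055]
orientation: [0.0, 0.707, 0.707, 0.0]
wrist_force: [1.2, -0.1, -0.0]
finger_gap: 0.0727
```

Emit:
send_rows([
  [[0,0,3,0,0,0],[0,0,7,0,0,0],[0,0,12,0,0,0],[0,-4,16,0,0,0],[0,-9,17,0,0,0],[0,-14,17,0,0,0],[0,-19,17,0,0,0],[0,-24,17,0,0,0],[0,-29,17,0,0,0],[0,-34,17,0,0,0],[0,-39,17,0,0,0],[0,-44,17,0,0,0]],
])

```text
clock: 12.4
tcp_pos: [0.5538, -0.1079, 0.2248]
orientation: [-0.0, 0.707, 0.707, 0.0]
wrist_force: [0.8, 0.5, -0.1]
finger_gap: 0.0724
```

Run:
```python
from jars import *
look("t2","top",box=(.33,.65,-.6,.5),zhi=.11); look("s2","scene",box=(.33,.65,-.6,.5),zhi=.11)
```

```text
top yellow 297 [ 0.382 -0.591  0.065] [ 0.647 -0.335  0.108] [ 0.514 -0.463  0.086]
top green 213 [0.53  0.303 0.085] [0.58  0.355 0.098] [0.555 0.329 0.091]
top blue 206 [ 0.485 -0.391  0.065] [ 0.537 -0.339  0.08 ] [ 0.511 -0.365  0.073]
scene yellow 253 [ 0.383 -0.39   0.063] [ 0.438 -0.336  0.082] [ 0.411 -0.363  0.072]
scene green 185 [0.527 0.3   0.079] [0.584 0.356 0.1  ] [0.555 0.328 0.089]
scene blue 263 [ 0.487 -0.394  0.063] [ 0.541 -0.341  0.081] [ 0.514 -0.368  0.072]
```

Emit:
send_rows([
  [[-4.2,-25.4,-5,0,0,0],[-4.2,-25.4,-5,0,0,0],[-4.2,-25.4,-5,0,0,0],[-4.2,-25.4,-5,0,0,0],[-4.2,-25.4,-5,0,0,0],[-4.2,-25.4,-5,0,0,0],[-4.2,-25.4,-5,0,0,0],[-4.2,-25.4,-5,0,0,0]],
])

```text
clock: 13.3
tcp_pos: [0.5124, -0.3588, 0.1748]
orientation: [-0.001, 0.707, 0.707, 0.0]
wrist_force: [-0.3, 0.7, 0.7]
finger_gap: 0.0727
```

Emit:
send_rows([
  [[0,-0.7,-5,0,0,0],[0,-0.7,-9,0,0,0],[0,-0.7,-12,0,0,0],[0,-0.7,-13.6,0,0,0],[0,-0.7,-13.6,0,0,0],[0,-0.7,-13.6,0,0,0]],
])

```text
clock: 13.9
tcp_pos: [0.5133, -0.3656, 0.0398]
orientation: [0.0, 0.706, 0.708, 0.0]
wrist_force: [0.8, 0.1, 0.1]
finger_gap: 0.0729
```

Emit:
send_rows([
  [[0,0,0,0,0,0],[0,0,0,0,0,0],[0,0,0,0,0,0],[0,0,0,0,0,0],[0,0,0,0,0,0],[0,0,0,0,0,0]],
], jaw=-1)

```text
clock: 14.5
tcp_pos: [0.5137, -0.3675, 0.0413]
orientation: [0.002, 0.707, 0.707, 0.001]
wrist_force: [0.7, 3.5, 6.9]
finger_gap: 0.059
```

Emit:
send_rows([
  [[0,0,4,0,0,0],[0,0,9,0,0,0],[0,0,14,0,0,0],[0,3,18,0,0,0],[0.5,8,19,0,0,0],[1,13,19,0,0,0],[2,18,19,0,0,0],[2,23,19,0,0,0],[3,28,19,0,0,0],[4,33,19,0,0,0],[4.2,38,19,0,0,0],[4.2,43,19,0,0,0]],
])

```text
clock: 15.7
tcp_pos: [0.5544, 0.0605, 0.2292]
orientation: [0.0, 0.707, 0.707, 0.0]
wrist_force: [0.8, -0.1, -2.2]
finger_gap: 0.0585
```

Emit:
send_rows([
  [[0,5,0,0,0,0],[0,10,0,0,0,0],[0,15,0,0,0,0],[0,17,-1,0,0,0],[0,17,-5,0,0,0],[0,17,-9,0,0,0],[0,17,-13,0,0,0],[0,17,-15.5,0,0,0],[0,17,-16.8,0,0,0],[0,17,-17.1,0,0,0],[0,17,-17.3,0,0,0],[0,17,-17.3,0,0,0]],
])

```text
clock: 16.9
tcp_pos: [0.5563, 0.2285, 0.0587]
orientation: [0.002, 0.707, 0.707, 0.002]
wrist_force: [-0.9, -1.9, 3.7]
finger_gap: 0.0592
```

Emit:
send_rows([
  [[0,0,0,0,0,0],[0,0,0,0,0,0],[0,0,0,0,0,0],[0,0,0,0,0,0]],
], jaw=0.7)

```text
clock: 17.3
tcp_pos: [0.555, 0.2287, 0.0564]
orientation: [0.0, 0.707, 0.707, 0.001]
wrist_force: [1.4, -1.0, 1.4]
finger_gap: 0.073
```

Emit:
send_rows([
  [[0,0,3,0,0,0],[0,0,7,0,0,0],[0,0,12,0,0,0],[0,-4,16,0,0,0],[0,-9,17,0,0,0],[0,-14,17,0,0,0],[0,-19,17,0,0,0],[0,-24,17,0,0,0],[0,-29,17,0,0,0],[0,-34,17,0,0,0],[0,-39,17,0,0,0],[0,-44,17,0,0,0]],
])

```text
clock: 18.5
tcp_pos: [0.5536, -0.2067, 0.2257]
orientation: [-0.0, 0.707, 0.707, 0.0]
wrist_force: [1.6, 0.2, 0.3]
finger_gap: 0.073
```

Run:
```python
from jars import *
look("t3","top",box=(.33,.65,-.45,.5),zhi=.1); look("s3","scene",box=(.33,.65,-.45,.5),zhi=.1)
```

```text
top yellow 153 [ 0.382 -0.391  0.067] [ 0.435 -0.353  0.08 ] [ 0.408 -0.372  0.074]
top green 209 [0.53  0.302 0.084] [0.579 0.355 0.098] [0.555 0.329 0.091]
top blue 220 [0.526 0.201 0.086] [0.579 0.254 0.098] [0.553 0.227 0.092]
scene yellow 254 [ 0.382 -0.39   0.063] [ 0.439 -0.333  0.081] [ 0.411 -0.362  0.072]
scene green 181 [0.528 0.299 0.08 ] [0.582 0.358 0.099] [0.555 0.328 0.089]
scene blue 165 [0.523 0.204 0.08 ] [0.58  0.255 0.098] [0.551 0.23  0.089]
```

Emit:
send_rows([
  [[-14.4,-15.3,-5,0,0,90],[-14.4,-15.3,-5,0,0,90],[-14.4,-15.3,-5,0,0,90],[-14.4,-15.3,-5,0,0,90],[-14.4,-15.3,-5,0,0,90],[-14.4,-15.3,-5,0,0,90],[-14.4,-15.3,-5,0,0,90],[-14.4,-15.3,-5,0,0,90],[-14.4,-15.3,-5,0,0,90],[-14.4,-15.3,-5,0,0,90],[-14.4,-15.3,-5,0,0,90],[-14.4,-15.3,-5,0,0,90]],
])

```text
clock: 19.8
tcp_pos: [0.4103, -0.3571, 0.1757]
orientation: [-0.0, -0.0, 1.0, 0.001]
wrist_force: [-0.1, 0.3, -0.4]
finger_gap: 0.0725
```

Emit:
send_rows([
  [[0,-0.6,-5,0,0,0],[0,-0.6,-9,0,0,0],[0,-0.6,-12,0,0,0],[0,-0.6,-13.7,0,0,0],[0,-0.6,-13.7,0,0,0],[0,-0.6,-13.7,0,0,0]],
])

```text
clock: 20.4
tcp_pos: [0.4104, -0.3637, 0.0391]
orientation: [-0.0, 0.001, 1.0, 0.0]
wrist_force: [0.2, 0.2, 1.2]
finger_gap: 0.0728
```

Emit:
send_rows([
  [[0,0,0,0,0,0],[0,0,0,0,0,0],[0,0,0,0,0,0],[0,0,0,0,0,0],[0,0,0,0,0,0],[0,0,0,0,0,0]],
], jaw=-1)

```text
clock: 21.0
tcp_pos: [0.4113, -0.3649, 0.0406]
orientation: [0.001, 0.0, 1.0, -0.001]
wrist_force: [-0.4, 0.8, 5.6]
finger_gap: 0.0588
```

Emit:
send_rows([
  [[0,0,4,0,0,0],[0,0,9,0,0,0],[0,0,14,0,0,0],[2,3,18,0,0,0],[4,8,19,0,0,0],[6,12,19,0,0,0],[8,16,19,0,0,0],[10,20,19,0,0,0],[12,24,19,0,0,0],[14,28,19,0,0,0],[14.5,32,19,0,0,0],[14.5,37,19,0,0,0]],
])

```text
clock: 22.2
tcp_pos: [0.5561, 0.0069, 0.2286]
orientation: [0.0, 0.001, 1.0, -0.0]
wrist_force: [0.7, 0.7, -2.7]
finger_gap: 0.059
```

Emit:
send_rows([
  [[0,5,0,0,0,0],[0,10,0,0,0,0],[0,12.4,-1,0,0,0],[0,12.4,-5,0,0,0],[0,12.4,-9,0,0,0],[0,12.4,-13,0,0,0],[0,12.4,-15.5,0,0,0],[0,12.4,-16.8,0,0,0],[0,12.4,-17.1,0,0,0],[0,12.4,-17.3,0,0,0],[0,12.4,-17.3,0,0,0]],
])

```text
clock: 23.3
tcp_pos: [0.5573, 0.1299, 0.0583]
orientation: [0.002, 0.0, 1.0, -0.0]
wrist_force: [0.3, 0.4, 4.5]
finger_gap: 0.0592
```

Run:
```python
from jars import *
look("t4","top",box=(.33,.65,-.45,.5),zhi=.1); look("s4","scene",box=(.33,.65,-.45,.5),zhi=.1)
```

```text
top green 211 [0.533 0.303 0.084] [0.584 0.355 0.098] [0.559 0.329 0.091]
top blue 128 [0.53  0.222 0.085] [0.583 0.254 0.097] [0.557 0.238 0.091]
scene yellow 109 [0.535 0.104 0.076] [0.585 0.311 0.099] [0.56  0.207 0.087]
scene green 181 [0.531 0.3   0.081] [0.586 0.356 0.099] [0.559 0.328 0.09 ]
scene blue 162 [0.532 0.201 0.08 ] [0.585 0.257 0.098] [0.559 0.229 0.089]
```

View pics/s4.png

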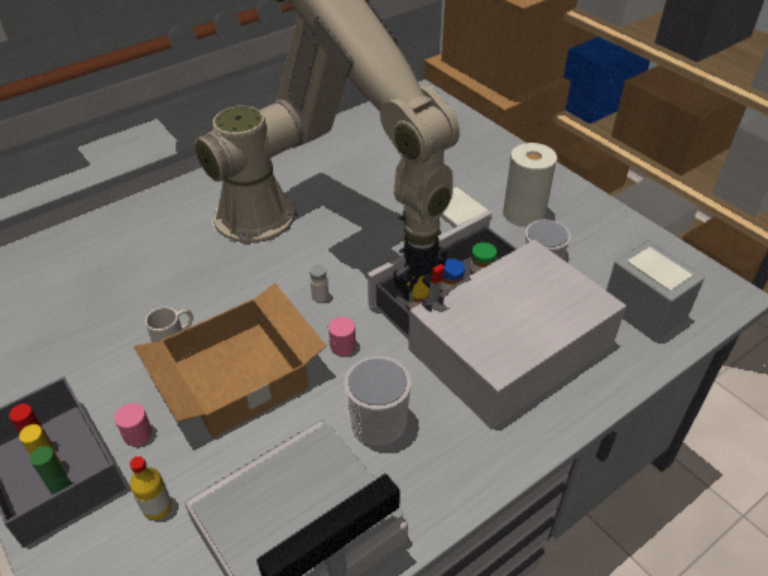

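Emit:
send_rows([
  [[0,0,0,0,0,0],[0,0,0,0,0,0],[0,0,0,0,0,0],[0,0,0,0,0,0],[0,0,3,0,0,0],[0,0,7,0,0,0],[0,0,12,0,0,0],[-3,0,15,0,0,0],[-8,3,15,0,0,0],[-12,6,15,0,0,0],[-17,9,15,0,0,0],[-19,9.7,15,0,0,0]],
], jaw=0.7)

```text
clock: 24.6
tcp_pos: [0.3628, 0.2279, 0.2059]
orientation: [-0.0, -0.0, 1.0, 0.0]
wrist_force: [1.0, 0.3, -0.0]
finger_gap: 0.0726
```

Run:
```python
from jars import *
p,X=look("t5","top",box=(.33,.65,-.45,.5),zhi=.1); look("s5","scene",box=(.33,.65,-.45,.5),zhi=.1)
print(get_state()["tcp_pos"])
m=(X[...,2]>.08)&(X[...,2]<.11)&(X[...,0]>.41)&(X[...,0]<.45)&(X[...,1]>.1)&(X[...,1]<.35);q=X[m];print("handle",q.min(0),q.max(0),np.median(q,0))
```

```text
top yellow 219 [0.529 0.103 0.084] [0.582 0.156 0.098] [0.555 0.129 0.091]
top green 211 [0.533 0.303 0.086] [0.584 0.355 0.098] [0.559 0.329 0.092]
top blue 218 [0.531 0.202 0.084] [0.584 0.254 0.099] [0.557 0.228 0.091]
scene yellow 178 [0.527 0.1   0.075] [0.584 0.308 0.099] [0.555 0.204 0.087]
scene green 181 [0.532 0.3   0.081] [0.587 0.357 0.099] [0.559 0.328 0.09 ]
scene blue 170 [0.53  0.202 0.079] [0.585 0.254 0.099] [0.557 0.228 0.089]
[0.36084019 0.22797337 0.20593181]
handle [0.43622355 0.16326696 0.08864622] [0.44833518 0.25396512 0.10295601] [0.44043288 0.20552691 0.09587135]
```

View pics/t5.png

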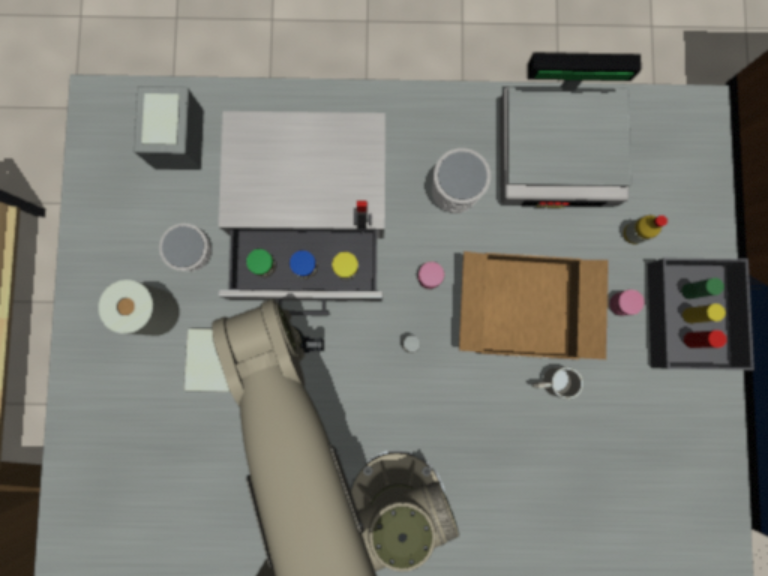

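View pics/s5.png

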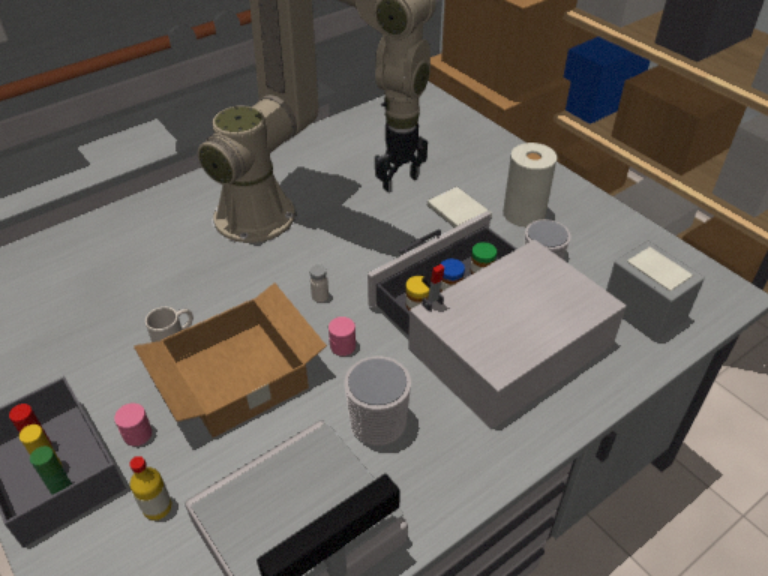

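Emit:
send_rows([
  [[0,0,-5,0,0,0],[0,0,-10,0,0,0],[0,0,-13.8,0,0,0],[2,0,-13.8,0,0,0],[4,0,-13.8,0,0,0],[5,0,-13.8,0,0,0],[6,0,-13.8,0,0,0],[7,0,-13.8,0,0,0],[8,0,-13.8,0,0,0],[9,0,-13.8,0,0,0],[10,0,-13.8,0,0,0],[11,0,-13.8,0,0,0]],
], jaw=-1)

```text
clock: 25.9
tcp_pos: [0.4758, 0.2269, 0.0678]
orientation: [-0.0, 0.0, 1.0, -0.0]
wrist_force: [-1.4, 0.0, -1.4]
finger_gap: -0.0002
```

Emit:
send_rows([
  [[1,0,0,0,0,0],[2,0,0,0,0,0],[3,0,0,0,0,0],[4,0,0,0,0,0],[5,0,0,0,0,0],[6,0,0,0,0,0],[7,0,0,0,0,0],[7.5,0,0,0,0,0],[8,0,0,0,0,0]],
])

```text
clock: 26.8
tcp_pos: [0.5561, 0.2269, 0.0682]
orientation: [0.0, 0.0, 1.0, 0.0]
wrist_force: [-1.7, 0.0, 1.3]
finger_gap: -0.0001
```

Run:
```python
from jars import *
p,X=look("t6","top",box=(.33,.65,-.45,.5),zhi=.1)
print(get_state()["tcp_pos"])
m=(X[...,2]>.1)&(X[...,2]<.128)&(X[...,0]>.5)&(X[...,0]<.66)&(X[...,1]>.3)&(X[...,1]<.42)
q=X[m];print("front panel",q.min(0),q.max(0),np.median(q,0))
```

```text
[0.5569652  0.22684962 0.06829132]
front panel [0.60885888 0.35771333 0.10031588] [0.65753999 0.41648497 0.12797702] [0.6207663  0.39005682 0.11981668]
```

View pics/t6.png

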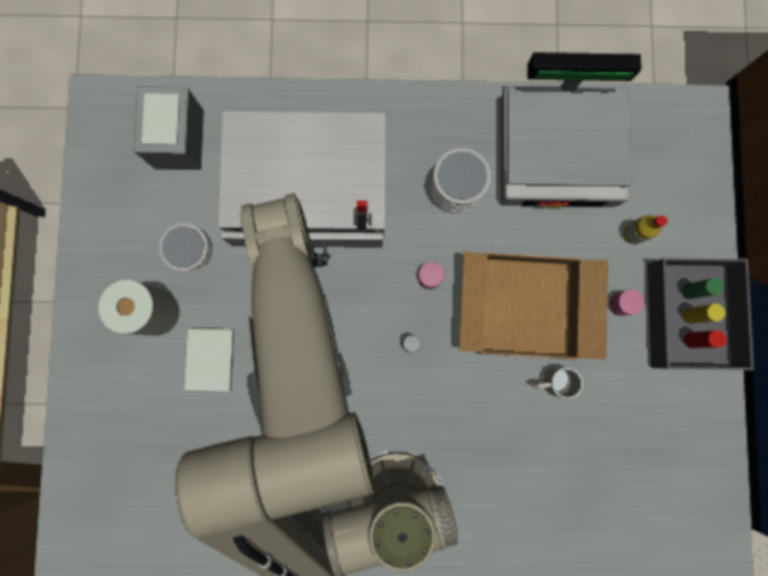

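Emit:
send_rows([
  [[0.4,0,0,0,0,0],[0.8,0,0,0,0,0],[1.2,0,0,0,0,0],[1.2,0,0,0,0,0]],
])

```text
clock: 27.25
tcp_pos: [0.5652, 0.2269, 0.0677]
orientation: [-0.002, -0.0, 1.0, -0.0]
wrist_force: [-8.2, -0.1, 4.6]
finger_gap: -0.0002
```

Emit:
send_rows([
  [[0.3,0,0,0,0,0],[0.6,0,0,0,0,0],[0.9,0,0,0,0,0],[0.9,0,0,0,0,0]],
])

```text
clock: 27.65
tcp_pos: [0.5653, 0.2268, 0.0676]
orientation: [-0.01, -0.001, 1.0, -0.0]
wrist_force: [-30.4, -1.3, 22.4]
finger_gap: -0.0001
```

Run:
```python
from h import *
s=get_state();print(s["tcp_pos"],s["wrist_force"])
p=read_camera("scene");save(p,"s7");c=p["img"][120:260,230:400];cv2.imwrite("pics/s7c.png",cv2.resize(c[:,:,::-1],None,fx=4,fy=4,interpolation=2))
for n in("scene","top"):
  p=read_camera(n)
  X=cloud(p)
  m=(X[...,2]>.145)&(X[...,2]<.27)&(X[...,0]>.55)&(X[...,0]<.72)&(X[...,1]>.03)&(X[...,1]<.13);q=X[m]
  for z in np.arange(.14,.27,.01):
    r=q[(q[:,2]>=z)&(q[:,2]<z+.01)]
    if len(r): print(n,round(z,3),len(r),r.min(0).round(3),r.max(0).round(3))
```

```text
[0.56531236 0.22680778 0.06764313] [-30.42897083  -1.30948225  22.44900044]
scene 0.14 19 [0.639 0.067 0.145] [0.664 0.113 0.15 ]
scene 0.15 37 [0.638 0.067 0.15 ] [0.663 0.109 0.16 ]
scene 0.16 19 [0.649 0.078 0.16 ] [0.659 0.099 0.17 ]
scene 0.17 9 [0.651 0.076 0.173] [0.658 0.093 0.18 ]
scene 0.18 20 [0.623 0.076 0.181] [0.661 0.101 0.19 ]
scene 0.19 47 [0.623 0.076 0.19 ] [0.661 0.098 0.2  ]
scene 0.2 13 [0.624 0.076 0.2  ] [0.661 0.096 0.209]
scene 0.21 16 [0.651 0.074 0.21 ] [0.665 0.098 0.219]
scene 0.22 17 [0.651 0.074 0.222] [0.669 0.095 0.23 ]
scene 0.23 20 [0.655 0.075 0.23 ] [0.668 0.099 0.24 ]
scene 0.24 20 [0.649 0.077 0.24 ] [0.67 0.1  0.25]
scene 0.25 16 [0.657 0.076 0.25 ] [0.671 0.095 0.255]
top 0.14 8 [0.643 0.069 0.147] [0.66  0.107 0.15 ]
top 0.15 23 [0.641 0.069 0.15 ] [0.663 0.106 0.156]
top 0.16 1 [0.643 0.106 0.16 ] [0.643 0.106 0.16 ]
top 0.18 10 [0.624 0.078 0.181] [0.654 0.095 0.19 ]
top 0.19 49 [0.625 0.078 0.191] [0.653 0.095 0.2  ]
top 0.2 6 [0.653 0.078 0.203] [0.654 0.095 0.208]
top 0.21 7 [0.654 0.075 0.212] [0.656 0.098 0.22 ]
top 0.22 8 [0.655 0.075 0.223] [0.659 0.098 0.229]
top 0.23 9 [0.654 0.075 0.231] [0.662 0.097 0.239]
top 0.24 26 [0.656 0.075 0.24 ] [0.67  0.097 0.25 ]
top 0.25 11 [0.658 0.078 0.25 ] [0.669 0.097 0.255]
```

View pics/s7c.png

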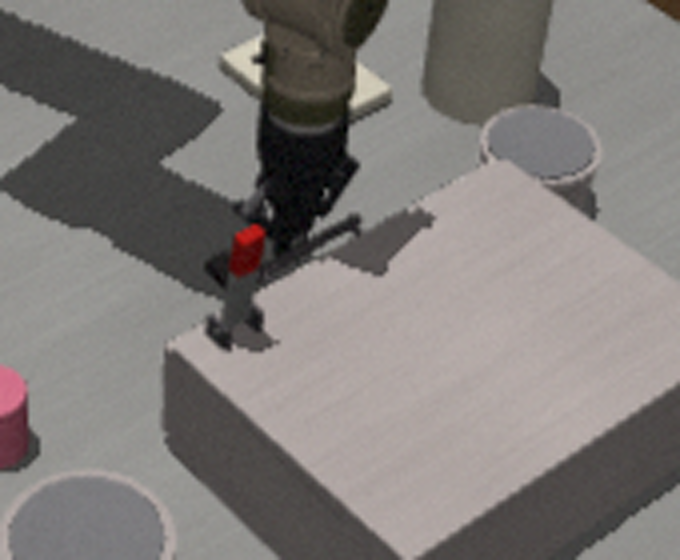

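Emit:
send_rows([
  [[-2,0,0,0,0,0],[-4,0,0,0,0,0],[-5,0,4,0,0,0],[-5,0,9,0,0,0],[-5,0,14,0,0,0],[-5,0,19,0,0,0],[-3,0,23,0,0,0],[2,0,24,0,0,0],[7,0,24,0,0,0],[12,0,24,0,0,0],[13,-1,24,0,0,0],[13,-1,24,0,0,0]],
])

```text
clock: 29.0
tcp_pos: [0.7091, 0.2152, 0.304]
orientation: [-0.001, 0.001, 1.0, -0.001]
wrist_force: [0.5, 0.1, -1.2]
finger_gap: -0.0
```

Run:
```python
from h import *
s=get_state();print(s["tcp_pos"],s["wrist_force"],s["joint_pos"])
p=read_camera("scene");save(p,"s8")
p=read_camera("top");save(p,"t8");X=cloud(p)
m=(X[...,2]>.1)&(X[...,2]<.126)&(X[...,0]>.5)&(X[...,0]<.66)&(X[...,1]>.3)&(X[...,1]<.42)
q=X[m];print(q.min(0),q.max(0),np.median(q,0))
```

```text
[0.70914833 0.2151846  0.30403692] [ 0.5253318   0.07002957 -1.21980925] [ 1.86730980e-01  7.23927451e-01  8.91369150e-01  1.74086298e+00
 -6.92364248e-04  1.89623540e-01]
[0.61798877 0.36299512 0.10131209] [0.6575093  0.41404471 0.12592587] [0.62666286 0.38928689 0.11903492]
```

View pics/s8.png

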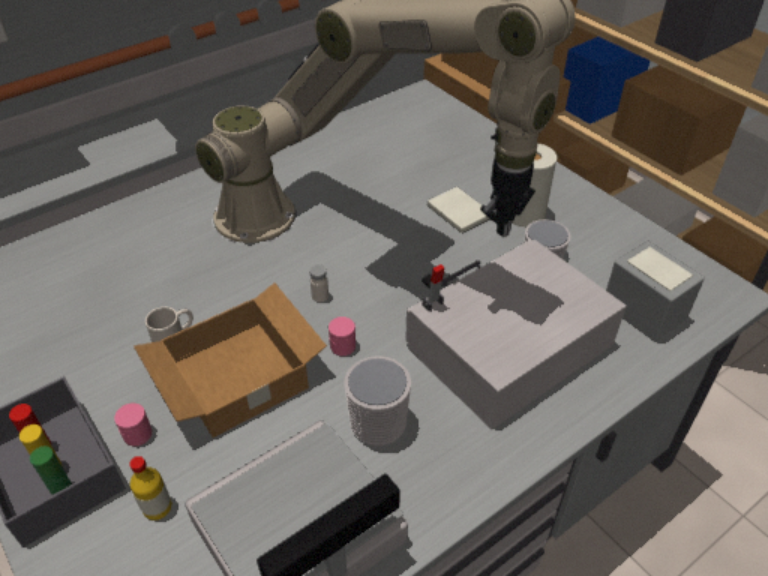

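View pics/t8.png

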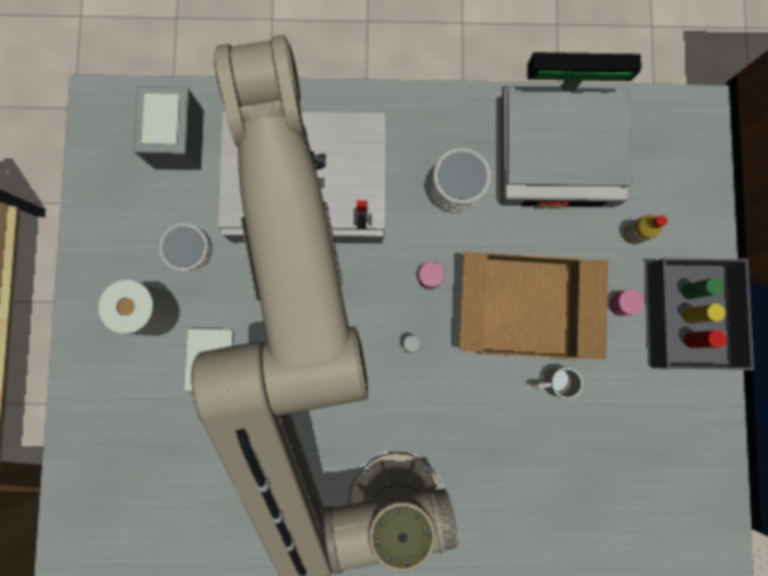

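Emit:
send_rows([
  [[0,-5,0,0,0,0],[0,-10,0,0,0,0],[0,-12.8,-1,0,0,0],[0,-12.8,-5,0,0,0],[0,-12.8,-8.6,0,0,0],[-1,-12.8,-8.6,0,0,0],[-2,-12.8,-8.6,0,0,0],[-3,-12.8,-8.6,0,0,0],[-4,-12.8,-8.6,0,0,0],[-5,-12.8,-8.6,0,0,0],[-6,-12.8,-8.6,0,0,0]],
])

```text
clock: 30.2
tcp_pos: [0.6451, 0.0899, 0.2242]
orientation: [0.002, -0.0, 1.0, 0.0]
wrist_force: [2.3, -0.8, -0.5]
finger_gap: 0.0005
```

Run:
```python
from h import *
s=get_state();print(s["tcp_pos"],s["wrist_force"],s["joint_pos"])
p=read_camera("scene");c=p["img"][120:260,230:400];cv2.imwrite("pics/s9c.png",cv2.resize(c[:,:,::-1],None,fx=4,fy=4,interpolation=2))
```

```text
[0.64512085 0.08985101 0.22416776] [ 2.34225297 -0.82119482 -0.48126524] [1.51956564e-02 4.65210668e-01 2.53396684e-01 1.35496583e+00
 1.26499938e-04 1.43796963e-02]
```

View pics/s9c.png

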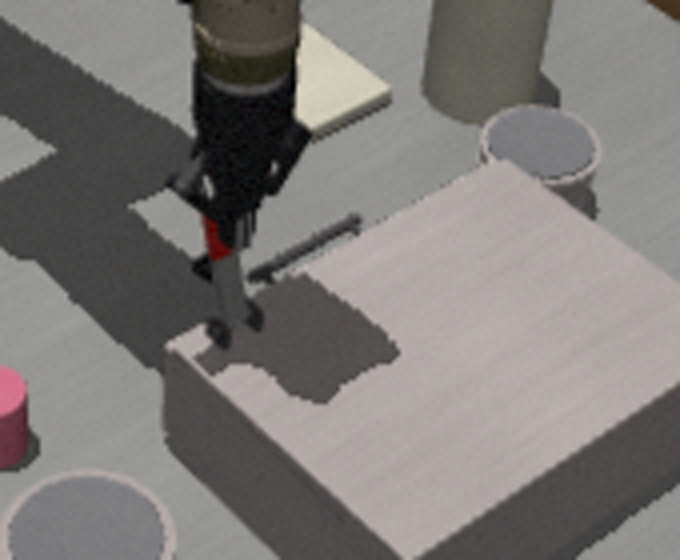

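Emit:
send_rows([
  [[-1.6,0,-0.6,0,0,0],[-3.3,0,-1.7,0,0,0],[-4.6,0,-3.2,0,0,0],[-5.2,0,-4.2,0,0,0],[-5.6,0,-5,0,0,0],[-5.9,0,-6,0,0,0],[-6,0,-6.8,0,0,0],[-6,0,-7.2,0,0,0],[-6,0,-7.4,0,0,0],[-6,0,-7.4,0,0,0]],
])

```text
clock: 31.25
tcp_pos: [0.5857, 0.0892, 0.1507]
orientation: [0.0, 0.0, 1.0, 0.0]
wrist_force: [-9.2, 0.9, 20.0]
finger_gap: -0.0001
```

Emit:
send_rows([
  [[0,0,-0.3,0,0,0],[0,0,-0.4,0,0,0],[0,0,-0.4,0,0,0]],
])

```text
clock: 31.55
tcp_pos: [0.5859, 0.0892, 0.1503]
orientation: [0.002, -0.0, 1.0, 0.0]
wrist_force: [-16.9, -0.2, 38.9]
finger_gap: 0.0001
```

Emit:
send_rows([
  [[0,0,4,0,0,0],[0,0,8,0,0,0],[-4,-3,12,0,0,0],[-9,-6,15,0,0,0],[-14,-9,15,0,0,0],[-18,-13,15,0,0,0],[-18,-16,15,0,0,0],[-18,-16,15,0,0,0]],
])

```text
clock: 32.35
tcp_pos: [0.4046, -0.0736, 0.2946]
orientation: [0.001, 0.002, 1.0, -0.001]
wrist_force: [1.4, -0.6, 0.3]
finger_gap: 0.0002
```

Run:
```python
from h import *
s=get_state();print(s["tcp_pos"],s["wrist_force"])
for n in("scene","top"):
  p=read_camera(n);save(p,n+"10")
  X=cloud(p)
  m=(X[...,2]>.136)&(X[...,2]<.27)&(X[...,0]>.52)&(X[...,0]<.72)&(X[...,1]>.06)&(X[...,1]<.11);q=X[m]
  for x in np.arange(.53,.7,.01):
    r=q[(q[:,0]>=x)&(q[:,0]<x+.01)]
    if len(r): print(n,round(x,3),len(r),np.median(r,0).round(3))
  m=(X[...,2]>.1)&(X[...,2]<.126)&(X[...,0]>.5)&(X[...,0]<.66)&(X[...,1]>.13)&(X[...,1]<.4)
  q=X[m];print(q.min(0),q.max(0),np.median(q,0))
  if n=="top":
   for lo,hi in((-.5,-.43),(-.2,-.14)):
    m=(X[...,2]>.03)&(X[...,1]>lo)&(X[...,1]<hi)&(X[...,0]>.4)&(X[...,0]<.55);q=X[m];print(np.polyfit(q[:,1],q[:,2],1))
```

```text
[ 0.40460555 -0.07361135  0.29460039] [ 1.41747595 -0.63782062  0.33370397]
scene 0.54 6 [0.546 0.087 0.153]
scene 0.55 20 [0.553 0.082 0.153]
scene 0.56 19 [0.565 0.082 0.153]
scene 0.57 17 [0.575 0.083 0.151]
scene 0.58 23 [0.583 0.083 0.15 ]
scene 0.59 20 [0.596 0.087 0.15 ]
scene 0.6 19 [0.605 0.084 0.15 ]
scene 0.61 19 [0.616 0.088 0.15 ]
scene 0.62 21 [0.624 0.084 0.15 ]
scene 0.63 19 [0.636 0.084 0.152]
scene 0.64 40 [0.645 0.085 0.151]
scene 0.65 37 [0.654 0.091 0.148]
scene 0.66 16 [0.663 0.074 0.146]
scene 0.67 3 [0.675 0.081 0.136]
scene 0.68 2 [0.688 0.063 0.136]
scene 0.69 4 [0.693 0.078 0.137]
[0.57856332 0.13224497 0.10007174] [0.6598268  0.39638665 0.12598874] [0.61760388 0.2448214  0.12056294]
top 0.54 11 [0.547 0.084 0.149]
top 0.55 23 [0.556 0.088 0.151]
top 0.56 25 [0.566 0.088 0.151]
top 0.57 22 [0.575 0.087 0.149]
top 0.58 19 [0.584 0.085 0.15 ]
top 0.59 18 [0.594 0.087 0.149]
top 0.6 18 [0.604 0.087 0.15 ]
top 0.61 18 [0.615 0.087 0.15 ]
top 0.62 18 [0.625 0.087 0.148]
top 0.63 19 [0.635 0.089 0.149]
top 0.64 32 [0.645 0.086 0.149]
top 0.65 22 [0.653 0.088 0.151]
top 0.66 5 [0.662 0.073 0.151]
top 0.67 2 [0.673 0.09  0.137]
top 0.69 1 [0.691 0.097 0.136]
[0.57913169 0.13086066 0.10022618] [0.65919535 0.39985781 0.12598013] [0.62598131 0.26939196 0.11843712]
[-0.35365902 -0.06960027]
[0.41856454 0.16550868]
```

View pics/scene10.png

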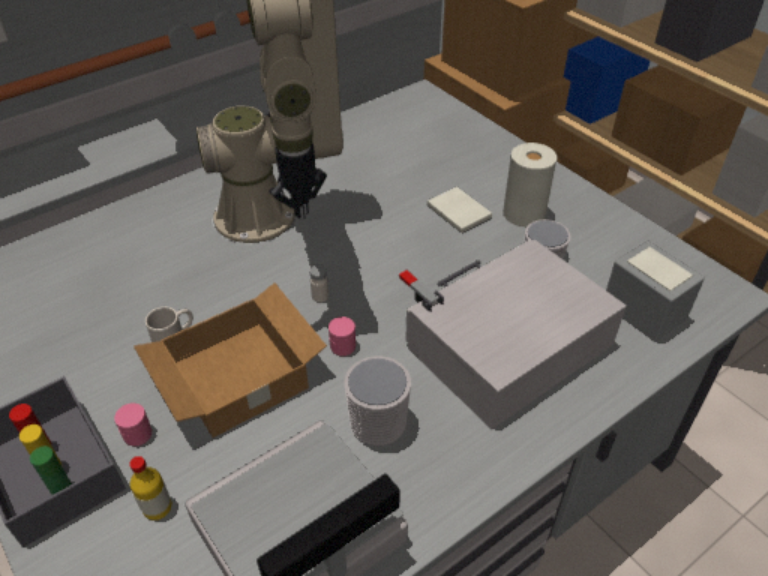

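View pics/top10.png

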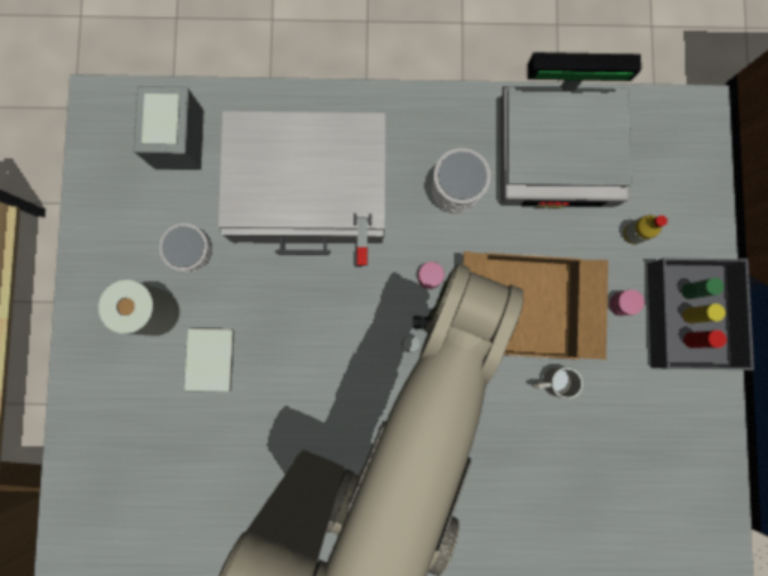

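```bash
python3 -c "
from workcell import *
print(hand_in())"
```

```text
the job is handed in; nothing more can be done
None
```

I finished the job and handed it in after about 32 s of robot time; no verdict came back.

- **Flaps:** I folded both back to about 2.75–2.8 rad, and the last picture shows them still there.
- **Jars:** There were three in the carton (green, blue, yellow) and no red one. I stood all three upright in the drawer. Their lids measured about 91 mm above the counter, which matches the 22 mm floor plus the 70 mm jar. The carton was empty afterwards. I left the two pink look-alikes alone.
- **Drawer:** I pushed it in until it stopped and would not move under about 30 N. I took that as fully home, because I did not measure the 5 mm gap on its own. It had also slid in about 4 mm while I set down the yellow jar, still well beyond the required 90 mm opening.
- **Latch:** I swung it down only after the drawer was shut. The arm is level at about 0.15 m along its whole length, on its stop.
- **At the end:** The gripper was clear of everything, and the bystanders look unmoved in the last pictures. The jars are out of sight inside the shut drawer, so I could not check them again after closing it.

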